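# Press a wheel bearing home with the bench screw press

## Robot

A 6-joint arm with a two-finger parallel gripper is mounted at the origin on the work surface. World frame = base frame: x ahead of the robot, y to its left, z up, the work surface at z = 0. Lengths are in mm, angles in rad, forces in N, time in s.
With the tool pointing down it reaches from about 400 to 925 mm from the base axis. Payload 12.5 kg.
Tool frame: the origin (TCP) lies midway between the tips of the shut fingers; the grasp point (between the pads) lies 19 mm behind it; z points along the fingers, y is the line along which they close (so a half turn about z gives the same grasp; the last joint's range is limited). The gripper opens to 95 mm and grips with 3 to 60 N. Pads are 20 mm wide; open, the fingers measure 119 mm over their backs; the gripper's body (75 mm by 180 mm) begins 59 mm behind the grasp point.
Start: joints at [-1.306, 0.491, 1.559, -0, 1.092, -0.106], TCP at [226.499, -582.533, 214.661] pointing down, gripper open.
Joint ranges: [-3.1, 3.1], [-0.84, 2.19], [0.05, 2.79], [-1.13, 4.28], [0.06, 2.93], [-2.69, 2.69]. Speed limits (rad/s): [2.22, 2.22, 2.79, 3.14, 3.14, 3.14].

## Interface

Orientations are given as [roll, pitch, yaw] about the fixed x, y, z axes, in that order (R = Rz(yaw) Ry(pitch) Rx(roll)).
In Python, from cell import readout, eyes, env gives the robot as it stands.
- The arm moves only by the tool move_arm, never from a script. Its argument "plan" is a list of rows, each a list of 3 entries, a list of its own where there are three numbers: the turn, a rotation vector about the tool's x, y, z in degrees, then the shift along the tool's x, y, z in m, then the gripper command: -1 is shut, 1 is fully open, values between are in proportion. In form: [[[ax, ay, az], [x, y, z], jaw], ...]. A call has 1 to 5 rows; each row is the pose to reach, as a shift and turn from the pose commanded when the call began, along the tool's axes at that moment; what a row does not reach only later rows make up. A row lasts 1/8 s, in which the tool goes at most 62.5 mm and 10.7 degrees, less where a joint would pass 70% of its speed; a pose out of reach is approached as far as the arm can. A call with a gripper value outside its range is refused whole. The fingers move at their own pace and stop on an object; the grip force is fixed at half the most. Time passes only in rows, so rows that repeat a pose let the fingers close. It gives the time, the measured TCP pose, the force, the opening and the grip force at its end, in the units of the state.
- readout.state(): the state, without advancing time (a new reading comes with each control period).
- eyes.read_camera(name): name is "side" or "top" or "wrist"; returns a dict with "img" (420x560x3 uint8, red, green, blue), "K" (3x3 intrinsics, pixels), "dist" ([k1, k2, p1, p2, k3] as OpenCV has them; the pictures are not rectified), "extrinsics" (4x4, takes a point from camera to world coordinates). Camera axes: x right, y up, looking along -z (the intrinsics and any distortion apply to the point x, -y, -z); pixel columns grow to the right and rows downward; lengths in mm; the calibration is good to about 2 mm. A picture is of the moment at which its call begins. There is no depth.
- env.job_done(): hands the job in; it is judged then, once.
Trained networks look in a picture, given as the dict that the camera call returned (one of the last four; its "shot" number tells which), for a name from the list of things; names that differ only in an ending like _2 or _b are one class to them, and where a whole thing is asked for, a point or a joint stands for the part that bears it (a point fixed in the world has none). Each returns a list of dicts, best first, with "score" (0 to 1); they miss things now and then, are a little off and sometimes report something else, mostly with a low value. They report only what shows in the picture. A call takes as long as a camera call.
- eyes.cut_out(picture, name): "mask" (420x560 bool, what is visible of it) and "uv" ([column, row] in pixels, amid what is visible of it).
The state is a dict: "t": time; "joints": joint angles; "qvel": joint speeds; "tau": joint torques, N m; "eef_pos": TCP position; "tcp_rot": TCP orientation; "ft_force": force on the tool from outside, world axes, zero at the start; "moment": the same for the moment, N m; "opening": opening from 0.0 (shut) to 1.0 (fully open); "grip_force": force on a finger pad.
Only numpy, scipy, OpenCV 4.12 (cv2) and the standard library are available. Lean on these libraries where they do the work, as an engineer would, in place of code of your own. Each camera call takes 0.05 s, during which the arm holds its last target. There are 200 camera calls.

## Task

Push the carriage with the wheel hub all the way in under the screw press, against its stop. Then take the crank by its loose grip sleeve, wind the screw down and press the bearing into the hub until you feel it bottom firmly, without forcing it beyond that; turn the crank only by the sleeve, keep hold of it while it turns or is under load, and do not let it run by itself. Then wind the screw back up a good half turn so that the foot stands clear of the bearing, let go, and leave the other things on the bench where they are.

Things in the scene. Friction and masses are not known exactly. Their poses are not given: they have to be found in the camera images.
- press: Two-pillar bench screw press, fixed to the bench: blue base and crosshead (240 x 64 mm, its top 195 mm over the bench), steel pillars of 28 mm at 98 mm either side of the screw along its x. Origin on the screw's axis at bench level, z up; turned about z from run to run. The carriage comes in from its +y side.
- carriage (a joint): How far the carriage has been slid in (m), towards the press's -y: 0 fully out, 0.110 against its stop, where the hub stands exactly under the screw. It slides with 3 to 5 N of drag and stays where it is left.
- knob (a point): Middle of the upright black knob (22 mm thick, top 19 mm above this point) on the outer end of the carriage, 130 mm from the hub's axis towards the press's +y. The carriage plate's top lies 33 mm below this point, 45 mm above the bench. The hub's flange with its studs comes within 70 mm of the knob.
- hub_rim (a point): Centre of the upper rim of the aluminium wheel hub (74 mm across, 100 mm above the bench) standing on the carriage, with its 120 mm flange below.
- bearing: Steel ball bearing, 52 mm across, 18 mm high, started in the hub's bore; origin = centre of its upper face, 11 to 14 mm above the hub rim at first. It slides in under about 100 N (7 N at the sleeve in motion, about 3 N when one pauses) and stays where it is pressed. It bottoms on a spacer in the hub, out of sight, upper face 2 mm above to 5 mm below the rim: to be felt as a steady rise of force.
- ram: Screw of the press with its round steel pressing foot (44 mm); origin = centre of the foot's lower face, on the screw's axis. It goes down 42 mm at most from its top position 130 mm above the bench. Its load is about 19 times the pull on the sleeve, give or take 30 N of friction: 11 to 17 N at the sleeve seats a bearing firmly; over 19 N (380 N on the foot) can spoil it.
- crank (a joint): Turn of the crank (rad): 0 with the ram at its top, growing clockwise seen from above. One full turn lowers ram, crank and sleeve together by 25 mm (right-hand screw). At 0 the crank arm points to the press's -y, at pi/2 to its -x. Unloaded, the screw takes 1 to 3 N at the sleeve and stays where it is left; let go under a press load, it springs back.
- sleeve: Black grip sleeve on the crank's pin, upright, 27 mm thick, 70 mm tall, turning freely on the pin; origin = its middle, 75 mm from the screw's axis and 160 mm above the foot's lower face. The crank arm's top lies 38 mm below its middle; the crank's boss on the axis (40 mm across) stays lower than 24 mm below its middle.
- grease_jar: Bystander: grey grease jar with a steel lid; origin under its middle.
- hammer: Bystander: hammer, lying; origin under its middle.
- wrench: Bystander: spanner, lying; origin under its middle.
- screwdriver: Bystander: screwdriver, lying; origin under its middle.
- old_bearing: Bystander: worn-out bearing (ring, 52 mm across), lying flat; origin under its middle.
- brush: Bystander: brush, lying; origin under its middle.
- spray_can: Bystander: white spray can, standing; origin under its middle.

How it is judged:
By the outcome, as a careful person would: the job done as asked, in the order asked, and still so for the second after the job is handed in, with the robot touching nothing.
It also fails if it takes over 72 s, if anything falls off the work surface, if the arm or the gripper's body presses on something with over 40 N, if the wrist force passes 120 N, or if a joint passes its speed limit or range.

## Working session

There is one attempt and no reset: what is moved stays moved. The work goes in short steps, Python scripts to look and compute and a tool call to move; the robot and the scene stay as the last step left them, time stands still between calls to the robot, and variables do not carry over. Pictures are saved under pics/ and viewed, at most 10 in all, crops included, and the job is handed in when it is done.

Besides the shell and the picture viewer there is one more tool, called after "Call:" by a JSON object that holds its "name" and its "arguments", one argument or row to a line. move_arm: Moves the arm, as the interface text tells. Its arguments: {"type":"object","properties":{"plan":{"type":"array","items":{"type":"array"}}},"required":["plan"]}

```bash
mkdir -p pics; ls; python3 - <<'E'
from cell import readout, eyes, env
import cv2,numpy as np
s=readout.state(); print({k:np.round(v,3).tolist() for k,v in s.items()})
for n in ["side","top"]:
    p=eyes.read_camera(n); cv2.imwrite(f"pics/{n}0.png",p["img"][:,:,::-1])
    print(n,p["K"],p["dist"],np.round(p["extrinsics"],3).tolist(),p["shot"])
    for o in ["press","knob","hub_rim","bearing","ram","sleeve","crank","carriage"]:
        r=eyes.cut_out(p,o); print(o,[(round(float(d["score"]),2),np.round(d["uv"],1).tolist(),int(d["mask"].sum())) for d in r[:2]])
E
```

```text
pics
{'t': 0.0, 'joints': [-1.306, 0.492, 1.559, -0.0, 1.092, -0.106], 'qvel': [0.0, -0.002, 0.0, 0.0, -0.002, 0.001], 'tau': [-0.002, -61.264, -25.818, 0.069, 0.048, -0.0], 'eef_pos': [226.45, -582.268, 214.048], 'tcp_rot': [-3.14, -0.0, 0.371], 'ft_force': [-0.218, -0.723, -0.389], 'moment': [-0.036, 0.057, 0.057], 'grip_force': 0.0, 'opening': 0.999}
side [[449.81326955   0.         277.38073667]
 [  0.         449.81326955 210.31532713]
 [  0.           0.           1.        ]] [-0.05582651  0.          0.          0.          0.        ] [[0.978, 0.167, -0.126, 441.622], [-0.208, 0.725, -0.656, -651.726], [-0.018, 0.668, 0.744, 1013.058], [0.0, 0.0, 0.0, 1.0]] 1
press [(0.88, [259.2, 309.7], 12595)]
knob [(0.58, [232.7, 259.8], 1901)]
hub_rim [(0.91, [232.2, 261.1], 1916), (0.4, [277.7, 389.2], 915)]
bearing [(0.66, [246.9, 270.3], 253), (0.58, [259.1, 309.8], 12525)]
ram [(0.83, [265.7, 277.0], 892), (0.69, [245.7, 270.0], 265)]
sleeve [(0.67, [263.4, 287.3], 281)]
crank [(0.77, [264.6, 274.9], 867), (0.61, [262.3, 309.4], 12330)]
carriage [(0.8, [232.7, 261.4], 1844)]
top [[503.90542673   0.         278.71702025]
 [  0.         503.90542673 208.96253621]
 [  0.           0.           1.        ]] [-0.03215451  0.          0.          0.          0.        ] [[-0.021, 0.986, -0.164, 384.678], [-1.0, -0.022, -0.006, 53.106], [-0.009, 0.164, 0.986, 1352.585], [0.0, 0.0, 0.0, 1.0]] 2
press [(0.66, [332.0, 244.3], 11229)]
knob [(0.81, [299.8, 260.3], 4047)]
hub_rim [(0.57, [299.3, 257.8], 4161), (0.42, [371.4, 230.5], 808)]
bearing [(0.78, [316.4, 246.2], 332), (0.35, [300.9, 256.1], 4166)]
ram [(0.59, [370.4, 232.4], 805)]
sleeve [(0.54, [374.2, 230.1], 835)]
crank [(0.83, [370.7, 232.6], 926), (0.65, [413.1, 198.6], 504)]
carriage [(0.83, [298.1, 256.5], 4141)]
```

View pics/side0.png

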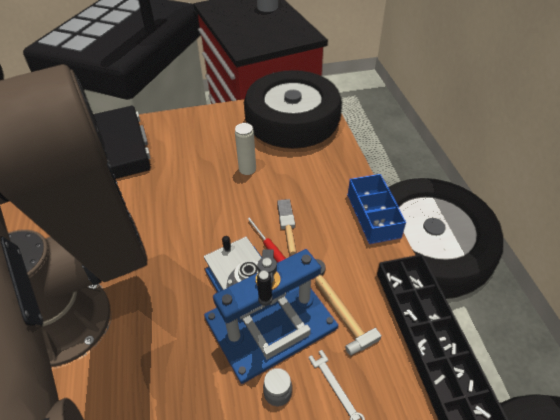

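View pics/top0.png

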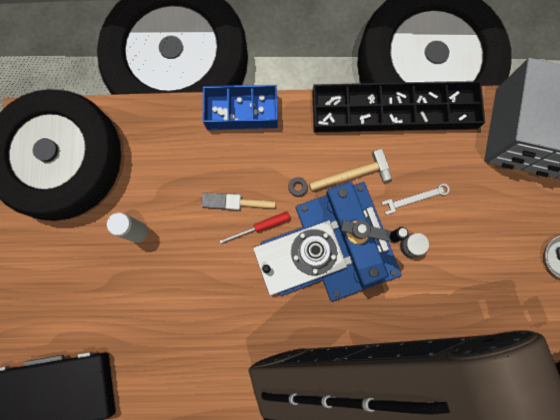

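The side view shows the press at about (265,310), the knob at (227,243) and the sleeve at (265,285). The top view shows the knob at about (266,268), hub at (315,250), boss at (361,230) and sleeve at (401,234), with the grease jar beside it at (415,244). I'll zoom in on both.

```bash
python3 - <<'E'
import cv2,numpy as np
a=cv2.imread("pics/top0.png")[165:315,240:440]; b=cv2.imread("pics/side0.png")[220:390,190:350]
cv2.imwrite("pics/topc.png",cv2.resize(a,None,fx=4,fy=4,interpolation=cv2.INTER_CUBIC))
cv2.imwrite("pics/sidec.png",cv2.resize(b,None,fx=3.5,fy=3.5,interpolation=cv2.INTER_CUBIC))
E
```

```text
(no output)
```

View pics/topc.png

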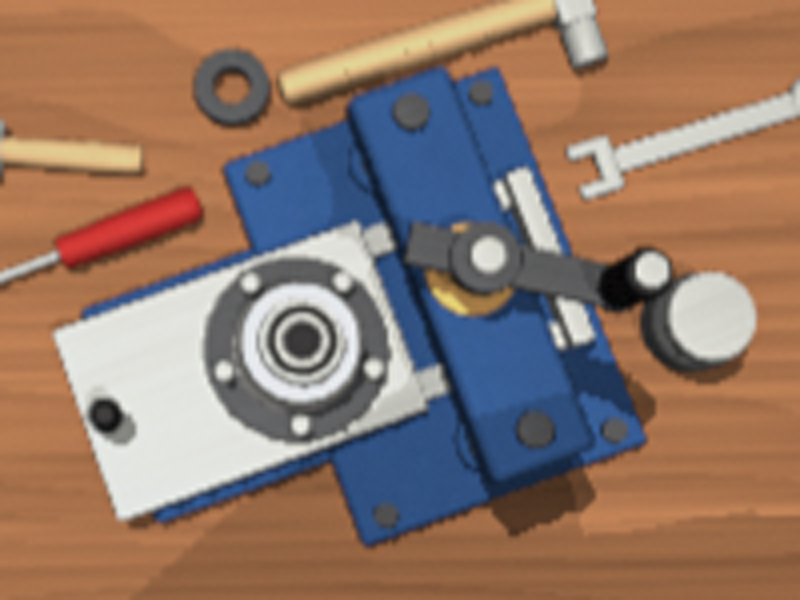

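View pics/sidec.png

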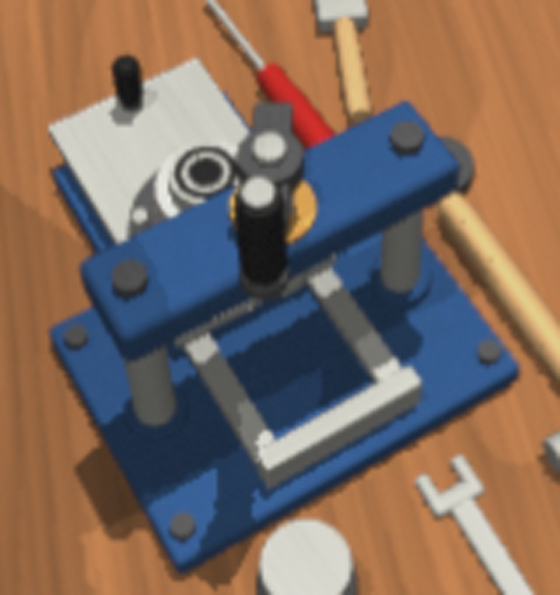

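The crops give, in original pixels, top: knob top (266,268), bearing (315,250), crosshead bolts (343,193) and (374,272), sleeve top (402,233). Side: knob (226,239), bearing (249,269), bolts (227,299) and (306,259), sleeve top (264,275). Next I fit the pose to these.

```bash
cat > h.py <<'E'
import numpy as np,cv2
def proj(p,X):
    E=np.array(p["extrinsics"]);X=np.atleast_2d(X)
    c=(X-E[:3,3])@E[:3,:3]; c=c*[1,-1,-1]
    return cv2.projectPoints(c,np.zeros(3),np.zeros(3),np.array(p["K"]),np.array(p["dist"]))[0][:,0]
def Rz(a): return np.array([[np.cos(a),-np.sin(a),0],[np.sin(a),np.cos(a),0],[0,0,1]])
def pts(v):
    x,y,w,s,c,h=v
    L=[[0,240-s,97],[0,110-s,h],[98,0,197],[-98,0,197],
       [-75*np.sin(c),-75*np.cos(c),327-25*c/6.283],[0,0,268-25*c/6.283]]
    return np.array(L)@Rz(w).T+[x,y,0]
E
python3 - <<'E'
from h import *
from cell import eyes
from scipy.optimize import least_squares
T=eyes.read_camera("top");S=eyes.read_camera("side")
q=lambda l,f,o:(np.array(l)+.5)/f-.5+o
mt=q([[105,413],[302,341],[411,112],[537,429],[650,271],[489,254]],4,[240,165])
ms=q([[126,66],[205,172],[407,137],[128,278],[259,191],[268,147]],3.5,[190,220])
best=None
for sw in (0,1):
  for w0 in np.arange(0,6.3,.5):
    a,b=mt.copy(),ms.copy()
    if sw: a[[2,3]]=a[[3,2]];b[[2,3]]=b[[3,2]]
    f=lambda v:np.r_[(proj(T,pts(v))-a).ravel(),(proj(S,pts(v))-b).ravel()]
    r=least_squares(f,[400,-100,w0,20,0.4,112],x_scale=[10,10,.1,10,.1,5])
    if best is None or r.cost<best.cost: best=r
print(best.x.round(3),best.cost);print(best.fun.reshape(2,6,2).round(1).tolist());print(pts(best.x).round(1).tolist())
E
```

```text
[ 5.18136e+02 -1.20787e+02  3.29000e-01  1.24540e+01  5.64000e-01
  1.13482e+02] 3.907742743114676
[[[0.3, 0.4], [0.6, -0.1], [-0.2, 0.4], [-0.6, 0.5], [0.4, 0.2], [0.3, 0.3]], [[-0.2, -1.4], [0.5, 0.0], [0.0, 0.5], [0.7, 0.4], [0.0, 0.5], [0.4, -1.6]]]
[[444.7, 94.6, 97.0], [486.6, -28.5, 113.5], [610.9, -89.2, 197.0], [425.4, -152.4, 197.0], [500.6, -193.7, 324.8], [518.1, -120.8, 265.8]]
```

Call:
{"name": "move_arm", "arguments": {
  "plan": [
    [[0,0,-10],[0.045,-0.055,-0.02],1],
    [[0,0,-20],[0.085,-0.1,-0.04],1],
    [[0,0,-30],[0.12,-0.15,-0.04],1],
    [[0,0,-40],[0.16,-0.195,-0.04],1],
    [[0,0,-50],[0.2,-0.245,-0.04],1]
  ]
}}

```text
t: 1.62
eef_pos: [321.6, -288.9, 254.9]
tcp_rot: [3.141, 0.0, 1.249]
ft_force: [0.4, 0.3, 0.3]
opening: 0.999
grip_force: 0.0
```

```bash
cat >> h.py <<'E'
def st():
    from cell import readout
    from scipy.spatial.transform import Rotation as R
    s=readout.state();M=R.from_euler('xyz',s["tcp_rot"]).as_matrix()
    P=np.array(s["eef_pos"]);d=P-[518.1,-120.8,0];l=Rz(.329).T@d
    print("t",round(s["t"],2),"P",P.round(1),"rot",np.round(s["tcp_rot"],3),"press",l.round(1),"c",round(np.arctan2(-l[0],-l[1]),3),"r",round(np.hypot(*l[:2]),1),"Fpress",(Rz(.329).T@s["ft_force"]).round(1),"open",round(s["opening"],3),"grip",round(s["grip_force"],1))
    return P,M,s
def to(target,yaw):
    P,M,s=st()
    from scipy.spatial.transform import Rotation as R
    G=Rz(yaw)@np.diag([1,-1,-1.])
    print("shift m",(M.T@(np.array(target)-P)/1000).round(4),"turn",np.degrees(R.from_matrix(M.T@G).as_rotvec()).round(1))
E
python3 -c "
from h import *
to([444.7,94.6,250],.329+np.pi/2)"
```

```text
t 1.62 P [ 321.6 -288.9  254.9] rot [3.141 0.    1.249] press [-240.3  -95.6  254.9] c 1.192 r 258.6 Fpress [0.5 0.1 0.3] open 0.999 grip 0.0
shift m [ 0.4028 -0.0046  0.0047] turn [  0.    0.  -37.3]
```

Call:
{"name": "move_arm", "arguments": {
  "plan": [
    [[0,0,-9],[0.06,0,0],1],
    [[0,0,-18],[0.12,-0.001,0],1],
    [[0,0,-27],[0.18,-0.002,0],1],
    [[0,0,-37.4],[0.24,-0.003,0],1],
    [[0,0,-37.4],[0.3,-0.004,0],1]
  ]
}}

```text
t: 2.25
eef_pos: [414.3, -3.4, 255.0]
tcp_rot: [3.141, 0.001, 1.899]
ft_force: [0.8, -0.2, 0.5]
opening: 1.001
grip_force: 0.0
```

```bash
python3 -c "
from h import *
to([444.7,94.6,140],.329+np.pi/2)"
```

```text
t 2.25 P [414.3  -3.4 255. ] rot [3.141e+00 1.000e-03 1.899e+00] press [-60.3 144.7 255. ] c 2.747 r 156.7 Fpress [ 0.7 -0.5  0.5] open 1.001 grip 0.0
shift m [0.083  0.0602 0.115 ] turn [ 0.1  0.  -0.1]
```

Call:
{"name": "move_arm", "arguments": {
  "plan": [
    [[0,0,0],[0.045,0.03,0],1],
    [[0,0,0],[0.083,0.06,0.03],1],
    [[0,0,0],[0.083,0.06,0.085],1],
    [[0,0,0],[0.083,0.06,0.14],1],
    [[0,0,0],[0.083,0.06,0.14],1]
  ]
}}

```text
t: 2.88
eef_pos: [442.7, 92.5, 112.4]
tcp_rot: [-3.135, -0.002, 1.896]
ft_force: [-0.3, 0.7, 1.0]
opening: 1.003
grip_force: 0.0
```

```bash
python3 - <<'E'
from h import *
from cell import eyes
to([444.7,94.6,60],.329+np.pi/2)
p=eyes.read_camera("wrist");cv2.imwrite("pics/w1.png",p["img"][:,:,::-1]); print(proj(p,pts([518.1,-120.8,.329,12.45,.564,113.5])).round(0).tolist())
E
```

```text
t 2.88 P [442.7  92.5 112.4] rot [-3.135e+00 -2.000e-03  1.896e+00] press [ -2.5 226.2 112.4] c 3.131 r 226.2 Fpress [-0.1  0.8  1. ] open 1.003 grip 0.0
shift m [0.0012 0.0029 0.0524] turn [-0.4 -0.1 -0.2]
[[282.0, 239.0], [283.0, 430.0], [478.0, 732.0], [91.0, 728.0], [189.0, 1044.0], [284.0, 1110.0]]
```

View pics/w1.png

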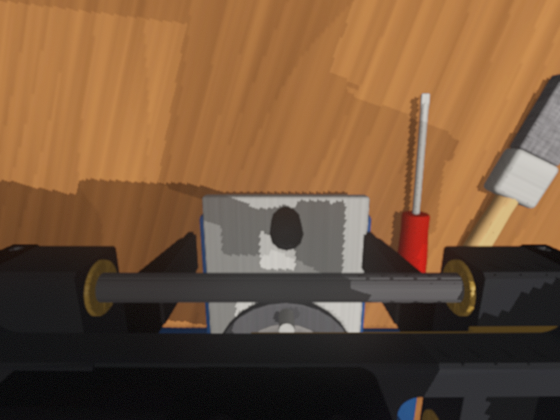

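The wrist view shows the knob at about (286,228), where the prediction was (282,239), between the open fingers. The alignment is good, so I go down and grip.

Call:
{"name": "move_arm", "arguments": {
  "plan": [
    [[0,0,0],[0.0,0.002,0.052],1],
    [[0,0,0],[0.0,0.002,0.052],0],
    [[0,0,0],[0.0,0.002,0.052],-1],
    [[0,0,0],[0.0,0.002,0.052],-1],
    [[0,0,0],[0.0,0.002,0.052],-1]
  ]
}}

```text
t: 3.55
eef_pos: [446.7, 93.2, 63.9]
tcp_rot: [3.139, 0.001, 1.896]
ft_force: [0.3, -0.0, -0.4]
opening: 0.631
grip_force: 0.0
```

```bash
python3 -c "
from h import *
st()"
```

```text
t 3.55 P [446.7  93.2  63.9] rot [3.139e+00 1.000e-03 1.896e+00] press [  1.5 225.6  63.9] c -3.135 r 225.6 Fpress [ 0.3 -0.1 -0.4] open 0.631 grip 0.0
```

Call:
{"name": "move_arm", "arguments": {
  "plan": [
    [[0,0,0],[0.002,-0.001,0.002],-1],
    [[0,0,0],[0.002,-0.001,0.002],-1],
    [[0,0,0],[0.002,-0.001,0.002],-1],
    [[0,0,0],[0.002,-0.001,0.002],-1],
    [[0,0,0],[0.002,-0.001,0.002],-1]
  ]
}}

```text
t: 4.18
eef_pos: [446.2, 95.0, 60.7]
tcp_rot: [3.138, 0.001, 1.896]
ft_force: [6.4, 3.2, -5.3]
opening: 0.224
grip_force: 30.0
```

```bash
python3 -c "
from h import *
st()"
```

```text
t 4.17 P [446.2  95.   60.7] rot [3.138e+00 1.000e-03 1.896e+00] press [  1.7 227.4  60.7] c -3.134 r 227.4 Fpress [ 7.1  1.  -5.3] open 0.224 grip 30.0
```

Call:
{"name": "move_arm", "arguments": {
  "plan": [
    [[0,0,0],[-0.015,-0.001,0],-1],
    [[0,0,0],[-0.035,-0.001,0],-1],
    [[0,0,0],[-0.055,-0.001,0],-1],
    [[0,0,0],[-0.075,-0.001,0],-1],
    [[0,0,0],[-0.088,-0.001,0],-1]
  ]
}}

```text
t: 4.8
eef_pos: [474.8, 10.5, 60.7]
tcp_rot: [3.136, 0.002, 1.895]
ft_force: [12.5, 8.4, -9.1]
opening: 0.223
grip_force: 30.0
```

```bash
python3 -c "
from h import *
st()"
```

```text
t 4.8 P [474.8  10.5  60.7] rot [3.136e+00 2.000e-03 1.895e+00] press [  1.5 138.3  60.7] c -3.131 r 138.3 Fpress [14.6  3.9 -9.1] open 0.223 grip 30.0
```

Call:
{"name": "move_arm", "arguments": {
  "plan": [
    [[0,0,0],[0,0.002,0],-1],
    [[0,0,0],[-0.002,0.002,0],-1],
    [[0,0,0],[-0.004,0.002,0],-1],
    [[0,0,0],[-0.006,0.002,0],-1],
    [[0,0,0],[-0.007,0.002,0],-1]
  ]
}}

```text
t: 5.42
eef_pos: [476.5, 5.5, 60.7]
tcp_rot: [3.14, 0.0, 1.896]
ft_force: [4.8, 5.3, -1.1]
opening: 0.225
grip_force: 30.0
```

```bash
python3 -c "
from h import *
st()"
```

```text
t 5.42 P [476.5   5.5  60.7] rot [3.14  0.    1.896] press [  1.4 132.9  60.7] c -3.131 r 132.9 Fpress [ 6.2  3.4 -1.1] open 0.225 grip 30.0
```

Call:
{"name": "move_arm", "arguments": {
  "plan": [
    [[0,0,0],[-0.001,0.0005,0],-1],
    [[0,0,0],[-0.002,0.0005,0],-1],
    [[0,0,0],[-0.003,0.0005,0],-1],
    [[0,0,0],[-0.004,0.0005,0],-1],
    [[0,0,0],[-0.004,0.0005,0],-1]
  ]
}}

```text
t: 6.05
eef_pos: [477.8, 1.5, 60.7]
tcp_rot: [3.141, 0.0, 1.896]
ft_force: [3.9, 3.1, -0.6]
opening: 0.221
grip_force: 30.0
```

```bash
python3 -c "
from h import *
st()"
```

```text
t 6.05 P [477.8   1.5  60.7] rot [3.141 0.    1.896] press [  1.4 128.8  60.7] c -3.131 r 128.8 Fpress [ 4.7  1.7 -0.6] open 0.221 grip 30.0
```

Call:
{"name": "move_arm", "arguments": {
  "plan": [
    [[0,0,0],[-0.001,0.0005,0],-1],
    [[0,0,0],[-0.002,0.0005,0],-1],
    [[0,0,0],[-0.003,0.0005,0],-1],
    [[0,0,0],[-0.004,0.0005,0],-1],
    [[0,0,0],[-0.004,0.0005,0],-1]
  ]
}}

```text
t: 6.68
eef_pos: [478.1, 0.6, 60.6]
tcp_rot: [-3.14, -0.004, 1.896]
ft_force: [-0.1, 33.0, 5.0]
opening: 0.223
grip_force: 30.0
```

```bash
python3 -c "
from h import *
st()"
```

```text
t 6.67 P [478.1   0.6  60.6] rot [-3.14  -0.004  1.896] press [  1.3 127.8  60.6] c -3.131 r 127.8 Fpress [10.6 31.3  5. ] open 0.223 grip 30.0
```

Call:
{"name": "move_arm", "arguments": {
  "plan": [
    [[0,0,0],[0.0025,0,0],-1],
    [[0,0,0],[0.0025,0,0],1],
    [[0,0,0],[0.0025,0,0],1],
    [[0,0,0],[0.0025,0,0],1],
    [[0,0,0],[0.0025,0,0],1]
  ]
}}

```text
t: 7.3
eef_pos: [478.6, -0.1, 60.6]
tcp_rot: [-3.141, 0.0, 1.896]
ft_force: [0.6, 0.5, 1.1]
opening: 0.589
grip_force: 0.0
```

Call:
{"name": "move_arm", "arguments": {
  "plan": [
    [[0,0,0],[0,0,-0.05],1],
    [[0,0,0],[0,0,-0.11],1],
    [[0,0,0],[0,0,-0.17],1],
    [[0,0,0],[0,0,-0.23],1],
    [[0,0,0],[0,0,-0.29],1]
  ]
}}

```text
t: 7.92
eef_pos: [478.0, 0.1, 352.8]
tcp_rot: [3.141, 0.0, 1.896]
ft_force: [-0.2, -0.6, -0.3]
opening: 0.996
grip_force: 0.0
```

```bash
python3 - <<'E'
from h import *
from cell import eyes
st()
p=eyes.read_camera("top");im=p["img"][165:315,240:440,::-1]
cv2.imwrite("pics/t2.png",cv2.resize(im,None,fx=4,fy=4,interpolation=cv2.INTER_CUBIC))
E
```

```text
t 7.92 P [4.780e+02 1.000e-01 3.528e+02] rot [3.141 0.    1.896] press [  1.2 127.4 352.8] c -3.133 r 127.4 Fpress [-0.4 -0.5 -0.3] open 0.996 grip 0.0
```

View pics/t2.png

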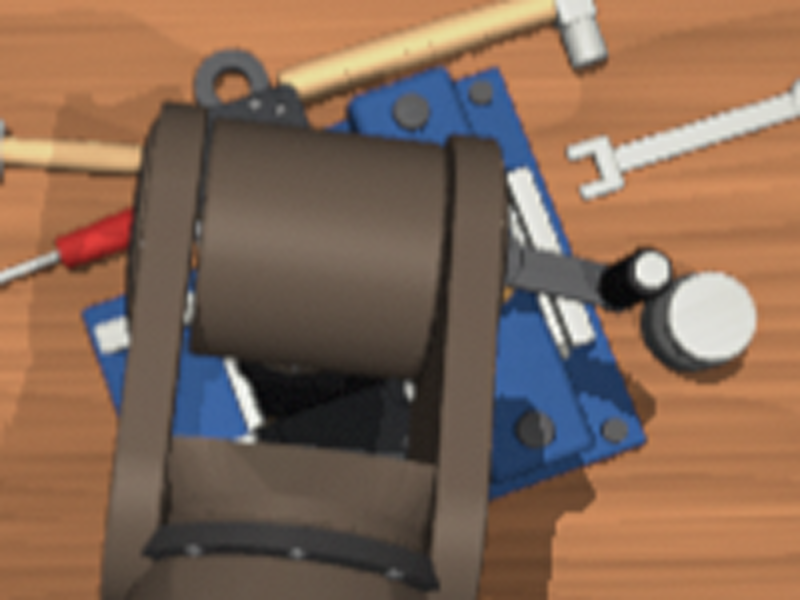

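The carriage has gone in. The arm hides it in part, and the sleeve at (650,271) in the crop is unchanged. Now over to the sleeve.

Call:
{"name": "move_arm", "arguments": {
  "plan": [
    [[0,0,0],[-0.05,-0.01,0],1],
    [[0,0,0],[-0.105,-0.022,0],1],
    [[0,0,0],[-0.16,-0.034,0],1],
    [[0,0,0],[-0.191,-0.04,0],1],
    [[0,0,0],[-0.191,-0.04,0.01],1]
  ]
}}

```text
t: 8.6
eef_pos: [501.8, -195.5, 340.1]
tcp_rot: [3.142, 0.0, 1.893]
ft_force: [0.2, 0.6, 0.4]
opening: 1.0
grip_force: 0.0
```

```bash
python3 - <<'E'
from h import *
from cell import eyes
st()
p=eyes.read_camera("wrist");cv2.imwrite("pics/w3.png",p["img"][:,:,::-1]); print(proj(p,pts([518.1,-120.8,.329,110,.564,113.5])).round(0).tolist())
print([(round(d["score"],2),d["uv"]) for d in eyes.cut_out(p,"sleeve")])
E
```

```text
t 8.6 P [ 501.8 -195.5  340.1] rot [3.142 0.    1.893] press [-39.6 -65.4 340.1] c 0.544 r 76.5 Fpress [0.4 0.5 0.4] open 1.0 grip 0.0
[[311.0, 16.0], [311.0, 130.0], [421.0, 130.0], [217.0, 131.0], [277.0, 238.0], [330.0, 131.0]]
[(0.86, [278.8, 215.0]), (0.65, [436.3, 77.3])]
```

View pics/w3.png

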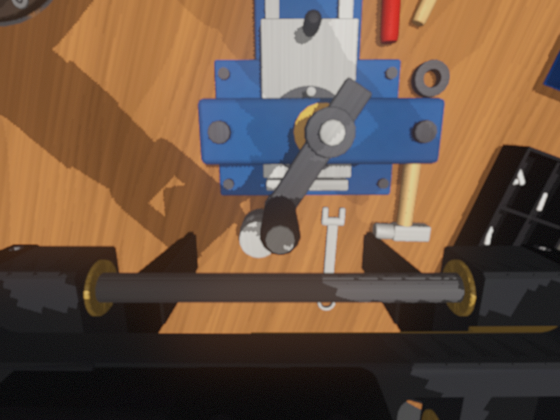

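The wrist view puts the boss at (332,131) and the sleeve top at (280,238), within about 3 px of the prediction, between the fingers. Going down to close.

Call:
{"name": "move_arm", "arguments": {
  "plan": [
    [[0,0,0],[0.001,0.001,0.04],1],
    [[0,0,0],[0.001,0.001,0.067],1],
    [[0,0,0],[0.001,0.001,0.067],-1],
    [[0,0,0],[0.001,0.001,0.067],-1],
    [[0,0,0],[0.001,0.001,0.067],-1]
  ]
}}

```text
t: 9.32
eef_pos: [502.8, -192.2, 274.9]
tcp_rot: [3.14, 0.002, 1.897]
ft_force: [-0.8, 0.1, 0.4]
opening: 0.742
grip_force: 0.0
```

Call:
{"name": "move_arm", "arguments": {
  "plan": [
    [[0,0,0],[0,0,0],-1],
    [[0,0,0],[0,0,0],-1],
    [[0,0,0],[0,0,0],-1],
    [[0,0,0],[0,0,0],-1]
  ]
}}

```text
t: 9.82
eef_pos: [502.4, -192.4, 273.6]
tcp_rot: [-3.142, 0.0, 1.896]
ft_force: [0.3, -0.3, -0.9]
opening: 0.32
grip_force: 0.0
```

```bash
python3 - <<'E'
from h import *
st()
# plan table: commanded offsets from grip pose for crank angle steps
E
```

```text
t 9.82 P [ 502.4 -192.4  273.6] rot [-3.142  0.     1.896] press [-38.  -62.7 273.6] c 0.545 r 73.3 Fpress [ 0.1 -0.4 -0.9] open 0.32 grip 0.0
```

Call:
{"name": "move_arm", "arguments": {
  "plan": [
    [[0,0,0],[0,0,0],-1],
    [[0,0,0],[0,0,0],-1]
  ]
}}

```text
t: 10.07
eef_pos: [502.3, -192.4, 273.6]
tcp_rot: [-3.141, 0.0, 1.896]
ft_force: [-2.0, -0.1, 0.6]
opening: 0.278
grip_force: 30.0
```

```bash
python3 - <<'E'
from h import *
st()
E
```

```text
t 10.07 P [ 502.3 -192.4  273.6] rot [-3.141  0.     1.896] press [-38.1 -62.7 273.6] c 0.547 r 73.4 Fpress [-1.9  0.5  0.6] open 0.278 grip 30.0
```

```bash
cat >> h.py <<'E'
def rows(cstart,step,n=5,r=75):
    for i in range(1,n+1):
        c=cstart+np.radians(step)*i
        print("[[0,0,0],[%.4f,%.4f,%.4f],-1],"%((-r*np.cos(c)+r*np.cos(cstart))/1e3,(-r*np.sin(c)+r*np.sin(cstart))/1e3,25*(c-cstart)/6.2832/1e3),end=" ")
    print(" end c %.4f"%c)
E
python3 - <<'E'
from h import *
c=.558
for k in range(3): rows(c,14);c+=np.radians(70)
E
```

```text
[[0,0,0],[0.0115,-0.0142,0.0010],-1], [[0,0,0],[0.0261,-0.0252,0.0019],-1], [[0,0,0],[0.0429,-0.0324,0.0029],-1], [[0,0,0],[0.0610,-0.0352,0.0039],-1], [[0,0,0],[0.0792,-0.0337,0.0049],-1],  end c 1.7797
[[0,0,0],[0.0173,0.0059,0.0010],-1], [[0,0,0],[0.0326,0.0159,0.0019],-1], [[0,0,0],[0.0451,0.0293,0.0029],-1], [[0,0,0],[0.0540,0.0452,0.0039],-1], [[0,0,0],[0.0587,0.0629,0.0049],-1],  end c 3.0015
[[0,0,0],[0.0003,0.0183,0.0010],-1], [[0,0,0],[-0.0038,0.0361,0.0019],-1], [[0,0,0],[-0.0121,0.0524,0.0029],-1], [[0,0,0],[-0.0241,0.0662,0.0039],-1], [[0,0,0],[-0.0390,0.0767,0.0049],-1],  end c 4.2232
```

Call:
{"name": "move_arm", "arguments": {
  "plan": [
    [[0,0,0],[0.0115,-0.0142,0.001],-1],
    [[0,0,0],[0.0261,-0.0252,0.0019],-1],
    [[0,0,0],[0.0429,-0.0324,0.0029],-1],
    [[0,0,0],[0.061,-0.0352,0.0039],-1],
    [[0,0,0],[0.0792,-0.0337,0.0049],-1]
  ]
}}

```text
t: 10.7
eef_pos: [444.1, -127.5, 268.7]
tcp_rot: [-3.14, -0.0, 1.896]
ft_force: [0.9, -1.1, -0.9]
opening: 0.274
grip_force: 30.0
```

```bash
python3 - <<'E'
from h import *
st()
E
```

```text
t 10.7 P [ 444.1 -127.5  268.7] rot [-3.14  -0.     1.896] press [-72.2  17.6 268.7] c 1.81 r 74.3 Fpress [ 0.5 -1.3 -0.9] open 0.274 grip 30.0
```

Call:
{"name": "move_arm", "arguments": {
  "plan": [
    [[0,0,0],[0.0173,0.0059,0.001],-1],
    [[0,0,0],[0.0326,0.0159,0.0019],-1],
    [[0,0,0],[0.0451,0.0293,0.0029],-1],
    [[0,0,0],[0.054,0.0452,0.0039],-1],
    [[0,0,0],[0.0587,0.0629,0.0049],-1]
  ]
}}

```text
t: 11.32
eef_pos: [486.7, -51.3, 263.8]
tcp_rot: [3.142, -0.0, 1.897]
ft_force: [0.3, -5.1, -0.7]
opening: 0.277
grip_force: 30.0
```

```bash
python3 - <<'E'
from h import *
st()
rows(3.0015,8)
E
```

```text
t 11.32 P [486.7 -51.3 263.8] rot [ 3.142 -0.     1.897] press [ -7.2  75.9 263.8] c 3.047 r 76.2 Fpress [-1.4 -4.9 -0.7] open 0.277 grip 30.0
[[0,0,0],[0.0007,0.0104,0.0006],-1], [[0,0,0],[0.0000,0.0209,0.0011],-1], [[0,0,0],[-0.0022,0.0311,0.0017],-1], [[0,0,0],[-0.0057,0.0409,0.0022],-1], [[0,0,0],[-0.0106,0.0502,0.0028],-1],  end c 3.6996
```

Call:
{"name": "move_arm", "arguments": {
  "plan": [
    [[0,0,0],[0,0.0183,0.001],-1],
    [[0,0,0],[-0.0044,0.0361,0.0019],-1],
    [[0,0,0],[-0.0127,0.0524,0.0029],-1],
    [[0,0,0],[-0.0247,0.0662,0.0039],-1],
    [[0,0,0],[-0.0396,0.0767,0.0049],-1]
  ]
}}

```text
t: 11.95
eef_pos: [572.2, -66.1, 258.8]
tcp_rot: [-3.14, 0.001, 1.897]
ft_force: [-12.4, -8.1, 7.5]
opening: 0.279
grip_force: 30.0
```

```bash
python3 - <<'E'
from h import *
st()
rows(4.2232,8)
E
```

```text
t 11.95 P [572.2 -66.1 258.8] rot [-3.140e+00  1.000e-03  1.897e+00] press [ 68.9  34.3 258.8] c -2.033 r 76.9 Fpress [-14.3  -3.6   7.5] open 0.279 grip 30.0
[[0,0,0],[-0.0096,0.0043,0.0006],-1], [[0,0,0],[-0.0196,0.0071,0.0011],-1], [[0,0,0],[-0.0300,0.0086,0.0017],-1], [[0,0,0],[-0.0404,0.0086,0.0022],-1], [[0,0,0],[-0.0508,0.0072,0.0028],-1],  end c 4.9213
```

Call:
{"name": "move_arm", "arguments": {
  "plan": [
    [[0,0,0],[-0.0101,0.0032,0.0006],-1],
    [[0,0,0],[-0.02,0.0058,0.0011],-1],
    [[0,0,0],[-0.0302,0.0072,0.0017],-1],
    [[0,0,0],[-0.0405,0.0072,0.0022],-1],
    [[0,0,0],[-0.0508,0.0058,0.0028],-1]
  ]
}}

```text
t: 12.58
eef_pos: [593.5, -111.2, 256.3]
tcp_rot: [-3.141, -0.001, 1.896]
ft_force: [-8.5, 5.2, 7.7]
opening: 0.28
grip_force: 30.0
```

```bash
cat >> h.py <<'E'
def ct(c):
    P,M,s=st();F=Rz(.329).T@s["ft_force"]
    print("radial",(F[:2]@[-np.sin(c),-np.cos(c)]).round(1),"tang",(-F[:2]@[-np.cos(c),np.sin(c)]).round(1),"Mz",s["moment"].round(2))
E
python3 - <<'E'
from h import *
ct(4.9213)
rows(4.9213,8,r=74.5)
E
```

```text
t 12.57 P [ 593.5 -111.2  256.3] rot [-3.141e+00 -1.000e-03  1.896e+00] press [ 74.5 -15.3 256.3] c -1.369 r 76.0 Fpress [-6.4  7.7  7.7] open 0.28 grip 30.0
radial -7.8 tang 6.2 Mz [ 0.85  1.3  -0.04]
[[0,0,0],[-0.0100,-0.0029,0.0006],-1], [[0,0,0],[-0.0195,-0.0071,0.0011],-1], [[0,0,0],[-0.0283,-0.0126,0.0017],-1], [[0,0,0],[-0.0363,-0.0193,0.0022],-1], [[0,0,0],[-0.0432,-0.0270,0.0028],-1],  end c 5.6194
```

Call:
{"name": "move_arm", "arguments": {
  "plan": [
    [[0,0,0],[-0.0099,-0.0035,0.0002],-1],
    [[0,0,0],[-0.0193,-0.0077,0.0007],-1],
    [[0,0,0],[-0.028,-0.0132,0.0013],-1],
    [[0,0,0],[-0.0359,-0.0198,0.0018],-1],
    [[0,0,0],[-0.0428,-0.0275,0.0024],-1]
  ]
}}

```text
t: 13.2
eef_pos: [581.8, -160.3, 253.6]
tcp_rot: [3.14, -0.001, 1.896]
ft_force: [-0.5, 7.7, 3.5]
opening: 0.28
grip_force: 30.0
```

```bash
python3 - <<'E'
from h import *
ct(5.6194)
rows(5.6194,8,r=74.5)
E
```

```text
t 13.2 P [ 581.8 -160.3  253.6] rot [ 3.140e+00 -1.000e-03  1.896e+00] press [ 47.5 -57.9 253.6] c -0.686 r 74.9 Fpress [2.1 7.5 3.5] open 0.28 grip 30.0
radial -4.6 tang 6.2 Mz [1.32 0.09 0.02]
[[0,0,0],[-0.0058,-0.0086,0.0006],-1], [[0,0,0],[-0.0104,-0.0180,0.0011],-1], [[0,0,0],[-0.0136,-0.0278,0.0017],-1], [[0,0,0],[-0.0154,-0.0381,0.0022],-1], [[0,0,0],[-0.0158,-0.0485,0.0028],-1],  end c 6.3175
```

Call:
{"name": "move_arm", "arguments": {
  "plan": [
    [[0,0,0],[-0.0055,-0.0088,0.0004],-1],
    [[0,0,0],[-0.0101,-0.0182,0.0009],-1],
    [[0,0,0],[-0.0133,-0.028,0.0015],-1],
    [[0,0,0],[-0.0151,-0.0383,0.002],-1],
    [[0,0,0],[-0.0155,-0.0487,0.0026],-1]
  ]
}}

```text
t: 13.82
eef_pos: [541.1, -191.0, 250.9]
tcp_rot: [3.139, 0.0, 1.896]
ft_force: [5.3, 7.1, -0.0]
opening: 0.279
grip_force: 30.0
```

```bash
python3 - <<'E'
from h import *
ct(6.3175)
rows(6.3175,7,r=74.5)
E
```

```text
t 13.82 P [ 541.1 -191.   250.9] rot [3.139 0.    1.896] press [ -0.9 -73.9 250.9] c 0.012 r 73.9 Fpress [ 7.3  5.  -0. ] open 0.279 grip 30.0
radial -5.3 tang 7.1 Mz [ 1.   -0.97 -0.04]
[[0,0,0],[0.0009,-0.0091,0.0005],-1], [[0,0,0],[0.0028,-0.0179,0.0010],-1], [[0,0,0],[0.0059,-0.0265,0.0015],-1], [[0,0,0],[0.0099,-0.0347,0.0019],-1], [[0,0,0],[0.0149,-0.0422,0.0024],-1],  end c 6.9284
```

Call:
{"name": "move_arm", "arguments": {
  "plan": [
    [[0,0,0],[0.0013,-0.0091,0.0005],-1],
    [[0,0,0],[0.0032,-0.0179,0.001],-1],
    [[0,0,0],[0.0063,-0.0265,0.0015],-1],
    [[0,0,0],[0.0103,-0.0347,0.0019],-1],
    [[0,0,0],[0.0153,-0.0422,0.0024],-1]
  ]
}}

```text
t: 14.45
eef_pos: [496.5, -190.9, 248.6]
tcp_rot: [3.139, 0.002, 1.896]
ft_force: [6.7, -0.7, -2.7]
opening: 0.279
grip_force: 30.0
```

```bash
python3 - <<'E'
from h import *
ct(6.9284)
rows(6.9284,4,r=74.5)
E
```

```text
t 14.45 P [ 496.5 -190.9  248.6] rot [3.139e+00 2.000e-03 1.896e+00] press [-43.1 -59.4 248.6] c 0.628 r 73.4 Fpress [ 6.1 -2.8 -2.7] open 0.279 grip 30.0
radial -1.4 tang 6.5 Mz [-0.13 -1.14 -0.02]
[[0,0,0],[0.0033,-0.0040,0.0003],-1], [[0,0,0],[0.0068,-0.0078,0.0006],-1], [[0,0,0],[0.0106,-0.0114,0.0008],-1], [[0,0,0],[0.0147,-0.0147,0.0011],-1], [[0,0,0],[0.0189,-0.0177,0.0014],-1],  end c 7.2775
```

```bash
python3 - <<'E'
from h import *
for k in range(27): print(k,end=" ");rows(6.9284+np.radians(4)*k,2,n=2,r=74.5)
E
```

```text
0 [[0,0,0],[0.0016,-0.0021,0.0001],-1], [[0,0,0],[0.0033,-0.0040,0.0003],-1],  end c 6.9982
1 [[0,0,0],[0.0017,-0.0019,0.0001],-1], [[0,0,0],[0.0035,-0.0038,0.0003],-1],  end c 7.0680
2 [[0,0,0],[0.0019,-0.0018,0.0001],-1], [[0,0,0],[0.0038,-0.0035,0.0003],-1],  end c 7.1378
3 [[0,0,0],[0.0020,-0.0017,0.0001],-1], [[0,0,0],[0.0040,-0.0033,0.0003],-1],  end c 7.2077
4 [[0,0,0],[0.0021,-0.0015,0.0001],-1], [[0,0,0],[0.0043,-0.0030,0.0003],-1],  end c 7.2775
5 [[0,0,0],[0.0022,-0.0014,0.0001],-1], [[0,0,0],[0.0045,-0.0027,0.0003],-1],  end c 7.3473
6 [[0,0,0],[0.0023,-0.0012,0.0001],-1], [[0,0,0],[0.0046,-0.0024,0.0003],-1],  end c 7.4171
7 [[0,0,0],[0.0024,-0.0011,0.0001],-1], [[0,0,0],[0.0048,-0.0020,0.0003],-1],  end c 7.4869
8 [[0,0,0],[0.0024,-0.0009,0.0001],-1], [[0,0,0],[0.0049,-0.0017,0.0003],-1],  end c 7.5567
9 [[0,0,0],[0.0025,-0.0007,0.0001],-1], [[0,0,0],[0.0050,-0.0013,0.0003],-1],  end c 7.6265
10 [[0,0,0],[0.0025,-0.0005,0.0001],-1], [[0,0,0],[0.0051,-0.0010,0.0003],-1],  end c 7.6963
11 [[0,0,0],[0.0026,-0.0004,0.0001],-1], [[0,0,0],[0.0052,-0.0006,0.0003],-1],  end c 7
[... 673 characters left out ...]
0.0001],-1], [[0,0,0],[0.0047,0.0022,0.0003],-1],  end c 8.3247
20 [[0,0,0],[0.0023,0.0012,0.0001],-1], [[0,0,0],[0.0045,0.0025,0.0003],-1],  end c 8.3945
21 [[0,0,0],[0.0022,0.0014,0.0001],-1], [[0,0,0],[0.0044,0.0028,0.0003],-1],  end c 8.4643
22 [[0,0,0],[0.0021,0.0015,0.0001],-1], [[0,0,0],[0.0042,0.0031,0.0003],-1],  end c 8.5341
23 [[0,0,0],[0.0020,0.0017,0.0001],-1], [[0,0,0],[0.0039,0.0034,0.0003],-1],  end c 8.6039
24 [[0,0,0],[0.0019,0.0018,0.0001],-1], [[0,0,0],[0.0037,0.0037,0.0003],-1],  end c 8.6737
25 [[0,0,0],[0.0017,0.0019,0.0001],-1], [[0,0,0],[0.0034,0.0039,0.0003],-1],  end c 8.7435
26 [[0,0,0],[0.0016,0.0020,0.0001],-1], [[0,0,0],[0.0031,0.0042,0.0003],-1],  end c 8.8134
```

Call:
{"name": "move_arm", "arguments": {
  "plan": [
    [[0,0,0],[0.0016,-0.002,0.0001],-1],
    [[0,0,0],[0.0033,-0.004,0.0003],-1]
  ]
}}

```text
t: 14.7
eef_pos: [491.7, -189.2, 248.3]
tcp_rot: [3.139, 0.002, 1.896]
ft_force: [5.7, -3.1, -2.4]
opening: 0.278
grip_force: 30.0
```

```bash
python3 - <<'E'
from h import *
ct(6.998)
E
```

```text
t 14.7 P [ 491.7 -189.2  248.3] rot [3.139e+00 2.000e-03 1.896e+00] press [-47.1 -56.2 248.3] c 0.697 r 73.3 Fpress [ 4.4 -4.8 -2.4] open 0.278 grip 30.0
radial 0.7 tang 6.4 Mz [-0.43 -1.03 -0.  ]
```

Call:
{"name": "move_arm", "arguments": {
  "plan": [
    [[0,0,0],[0.0017,-0.0019,0.0001],-1],
    [[0,0,0],[0.0035,-0.0038,0.0003],-1]
  ]
}}

```text
t: 14.95
eef_pos: [487.0, -187.3, 248.0]
tcp_rot: [3.139, 0.002, 1.896]
ft_force: [5.6, -3.7, -2.4]
opening: 0.274
grip_force: 30.0
```

```bash
python3 -c "
from h import *
ct(7.068)"
```

```text
t 14.95 P [ 487.  -187.3  248. ] rot [3.139e+00 2.000e-03 1.896e+00] press [-50.9 -52.9 248. ] c 0.766 r 73.4 Fpress [ 4.1 -5.3 -2.4] open 0.274 grip 30.0
radial 0.9 tang 6.6 Mz [-0.51 -1.01 -0.01]
```

Call:
{"name": "move_arm", "arguments": {
  "plan": [
    [[0,0,0],[0.0019,-0.0018,0.0001],-1],
    [[0,0,0],[0.0038,-0.0035,0.0003],-1]
  ]
}}

```text
t: 15.2
eef_pos: [482.4, -184.9, 247.8]
tcp_rot: [3.14, 0.003, 1.896]
ft_force: [5.0, -4.3, -2.2]
opening: 0.278
grip_force: 30.0
```

```bash
python3 -c "
from h import *
ct(7.138)"
```

```text
t 15.2 P [ 482.4 -184.9  247.8] rot [3.140e+00 3.000e-03 1.896e+00] press [-54.5 -49.2 247.8] c 0.836 r 73.4 Fpress [ 3.3 -5.7 -2.2] open 0.278 grip 30.0
radial 1.3 tang 6.5 Mz [-0.74 -0.88  0.06]
```

Call:
{"name": "move_arm", "arguments": {
  "plan": [
    [[0,0,0],[0.002,-0.0018,0.0001],-1],
    [[0,0,0],[0.004,-0.0034,0.0003],-1]
  ]
}}

```text
t: 15.45
eef_pos: [477.9, -182.2, 247.5]
tcp_rot: [3.14, 0.003, 1.896]
ft_force: [4.6, -4.7, -2.2]
opening: 0.279
grip_force: 30.0
```

```bash
python3 -c "
from h import *
ct(7.208)"
```

```text
t 15.45 P [ 477.9 -182.2  247.5] rot [3.140e+00 3.000e-03 1.896e+00] press [-57.8 -45.1 247.5] c 0.908 r 73.4 Fpress [ 2.8 -6.  -2.2] open 0.279 grip 30.0
radial 1.3 tang 6.5 Mz [-0.66 -0.85 -0.02]
```

Call:
{"name": "move_arm", "arguments": {
  "plan": [
    [[0,0,0],[0.0021,-0.0016,0.0001],-1],
    [[0,0,0],[0.0043,-0.003,0.0003],-1]
  ]
}}

```text
t: 15.7
eef_pos: [473.6, -179.2, 247.2]
tcp_rot: [3.14, 0.003, 1.896]
ft_force: [4.2, -5.6, -2.1]
opening: 0.279
grip_force: 30.0
```

```bash
python3 -c "
from h import *
ct(7.2775)"
```

```text
t 15.7 P [ 473.6 -179.2  247.2] rot [3.140e+00 3.000e-03 1.896e+00] press [-60.9 -40.9 247.2] c 0.98 r 73.4 Fpress [ 2.2 -6.6 -2.1] open 0.279 grip 30.0
radial 1.8 tang 6.8 Mz [-0.89 -0.77 -0.01]
```

Call:
{"name": "move_arm", "arguments": {
  "plan": [
    [[0,0,0],[0.0022,-0.0015,0.0001],-1],
    [[0,0,0],[0.0045,-0.0028,0.0003],-1]
  ]
}}

```text
t: 15.95
eef_pos: [469.5, -175.8, 246.9]
tcp_rot: [3.14, 0.003, 1.896]
ft_force: [3.5, -5.7, -2.0]
opening: 0.278
grip_force: 30.0
```

```bash
python3 -c "
from h import *
ct(7.347)"
```

```text
t 15.95 P [ 469.5 -175.8  246.9] rot [3.140e+00 3.000e-03 1.896e+00] press [-63.8 -36.4 246.9] c 1.052 r 73.4 Fpress [ 1.5 -6.5 -2. ] open 0.278 grip 30.0
radial 1.9 tang 6.4 Mz [-0.9  -0.69 -0.07]
```

Call:
{"name": "move_arm", "arguments": {
  "plan": [
    [[0,0,0],[0.0023,-0.0013,0.0001],-1],
    [[0,0,0],[0.0046,-0.0025,0.0003],-1]
  ]
}}

```text
t: 16.2
eef_pos: [465.7, -172.3, 246.6]
tcp_rot: [3.14, 0.003, 1.896]
ft_force: [3.5, -5.9, -2.7]
opening: 0.277
grip_force: 30.0
```

```bash
python3 -c "
from h import *
ct(7.417)"
```

```text
t 16.2 P [ 465.7 -172.3  246.6] rot [3.140e+00 3.000e-03 1.896e+00] press [-66.2 -31.8 246.6] c 1.124 r 73.5 Fpress [ 1.4 -6.7 -2.7] open 0.277 grip 30.0
radial 1.5 tang 6.7 Mz [-0.8  -0.76 -0.01]
```

Call:
{"name": "move_arm", "arguments": {
  "plan": [
    [[0,0,0],[0.0024,-0.0011,0.0001],-1],
    [[0,0,0],[0.0048,-0.0021,0.0002],-1]
  ]
}}

```text
t: 16.45
eef_pos: [462.1, -168.4, 246.4]
tcp_rot: [3.14, 0.003, 1.896]
ft_force: [4.4, -5.5, -4.1]
opening: 0.283
grip_force: 30.0
```

```bash
python3 -c "
from h import *
ct(7.487)"
```

```text
t 16.45 P [ 462.1 -168.4  246.4] rot [3.140e+00 3.000e-03 1.896e+00] press [-68.4 -26.9 246.4] c 1.196 r 73.5 Fpress [ 2.4 -6.6 -4.1] open 0.283 grip 30.0
radial 0.1 tang 7.0 Mz [-0.93 -0.65  0.05]
```

Call:
{"name": "move_arm", "arguments": {
  "plan": [
    [[0,0,0],[0.0024,-0.0009,0.0002],-1],
    [[0,0,0],[0.0049,-0.0017,0.0005],-1]
  ]
}}

```text
t: 16.7
eef_pos: [458.9, -164.4, 246.1]
tcp_rot: [3.14, 0.003, 1.896]
ft_force: [1.8, -6.4, -0.9]
opening: 0.278
grip_force: 30.0
```

```bash
python3 -c "
from h import *
ct(7.557)"
```

```text
t 16.7 P [ 458.9 -164.4  246.1] rot [3.140e+00 3.000e-03 1.896e+00] press [-70.1 -22.1 246.1] c 1.265 r 73.5 Fpress [-0.4 -6.6 -0.9] open 0.278 grip 30.0
radial 2.3 tang 6.2 Mz [-1.06 -0.43  0.03]
```

Call:
{"name": "move_arm", "arguments": {
  "plan": [
    [[0,0,0],[0.0025,-0.0008,0.0001],-1],
    [[0,0,0],[0.005,-0.0014,0.0003],-1]
  ]
}}

```text
t: 16.95
eef_pos: [455.9, -160.1, 245.8]
tcp_rot: [3.14, 0.003, 1.896]
ft_force: [1.9, -6.0, 0.1]
opening: 0.276
grip_force: 30.0
```

```bash
python3 -c "
from h import *
ct(7.6265)"
```

```text
t 16.95 P [ 455.9 -160.1  245.8] rot [3.140e+00 3.000e-03 1.896e+00] press [-71.6 -17.1 245.8] c 1.336 r 73.6 Fpress [-0.2 -6.3  0.1] open 0.276 grip 30.0
radial 1.6 tang 6.1 Mz [-1.12 -0.31 -0.02]
```

Call:
{"name": "move_arm", "arguments": {
  "plan": [
    [[0,0,0],[0.0025,-0.0006,0.0001],-1],
    [[0,0,0],[0.0051,-0.0011,0.0003],-1]
  ]
}}

```text
t: 17.2
eef_pos: [453.2, -155.6, 245.5]
tcp_rot: [3.14, 0.003, 1.896]
ft_force: [1.7, -6.6, -0.4]
opening: 0.28
grip_force: 30.0
```

```bash
python3 -c "
from h import *
ct(7.696)"
```

```text
t 17.2 P [ 453.2 -155.6  245.5] rot [3.140e+00 3.000e-03 1.896e+00] press [-72.7 -12.  245.5] c 1.408 r 73.7 Fpress [-0.5 -6.7 -0.4] open 0.28 grip 30.0
radial 1.6 tang 6.6 Mz [-1.04 -0.27  0.02]
```

Call:
{"name": "move_arm", "arguments": {
  "plan": [
    [[0,0,0],[0.0026,-0.0004,0.0001],-1],
    [[0,0,0],[0.0052,-0.0007,0.0003],-1]
  ]
}}

```text
t: 17.45
eef_pos: [450.8, -150.9, 245.2]
tcp_rot: [3.141, 0.003, 1.896]
ft_force: [0.8, -6.3, -0.3]
opening: 0.279
grip_force: 30.0
```

```bash
python3 -c "
from h import *
ct(7.766)"
```

```text
t 17.45 P [ 450.8 -150.9  245.2] rot [3.141e+00 3.000e-03 1.896e+00] press [-73.4  -6.8 245.2] c 1.479 r 73.8 Fpress [-1.3 -6.2 -0.3] open 0.279 grip 30.0
radial 1.8 tang 6.0 Mz [-1.1  -0.17  0.03]
```

Call:
{"name": "move_arm", "arguments": {
  "plan": [
    [[0,0,0],[0.0026,-0.0002,0.0001],-1],
    [[0,0,0],[0.0052,-0.0003,0.0003],-1]
  ]
}}

```text
t: 17.7
eef_pos: [448.7, -146.1, 244.9]
tcp_rot: [3.141, 0.003, 1.896]
ft_force: [0.6, -7.0, 1.2]
opening: 0.278
grip_force: 30.0
```

```bash
python3 -c "
from h import *
ct(7.836)"
```

```text
t 17.7 P [ 448.7 -146.1  244.9] rot [3.141e+00 3.000e-03 1.896e+00] press [-73.8  -1.5 244.9] c 1.55 r 73.8 Fpress [-1.7 -6.8  1.2] open 0.278 grip 30.0
radial 1.8 tang 6.8 Mz [-1.12 -0.02  0.  ]
```

Call:
{"name": "move_arm", "arguments": {
  "plan": [
    [[0,0,0],[0.0026,0,0.0001],-1],
    [[0,0,0],[0.0052,0.0001,0.0002],-1]
  ]
}}

```text
t: 17.95
eef_pos: [447.0, -141.0, 244.7]
tcp_rot: [3.141, 0.003, 1.896]
ft_force: [-0.6, -6.1, 1.0]
opening: 0.281
grip_force: 30.0
```

```bash
python3 -c "
from h import *
ct(7.906)"
```

```text
t 17.95 P [ 447.  -141.   244.7] rot [3.141e+00 3.000e-03 1.896e+00] press [-73.8   3.8 244.7] c 1.622 r 73.9 Fpress [-2.6 -5.6  1. ] open 0.281 grip 30.0
radial 2.3 tang 5.7 Mz [-1.12  0.03 -0.03]
```

Call:
{"name": "move_arm", "arguments": {
  "plan": [
    [[0,0,0],[0.0026,0.0002,0.0001],-1],
    [[0,0,0],[0.0052,0.0004,0.0003],-1]
  ]
}}

```text
t: 18.2
eef_pos: [445.7, -136.0, 244.4]
tcp_rot: [3.141, 0.002, 1.896]
ft_force: [-1.8, -7.0, 0.9]
opening: 0.277
grip_force: 30.0
```

```bash
python3 -c "
from h import *
ct(7.976)"
```

```text
t 18.2 P [ 445.7 -136.   244.4] rot [3.141e+00 2.000e-03 1.896e+00] press [-73.5   9.1 244.4] c 1.693 r 74.0 Fpress [-3.9 -6.1  0.9] open 0.277 grip 30.0
radial 3.2 tang 6.5 Mz [-1.16  0.13 -0.03]
```

Call:
{"name": "move_arm", "arguments": {
  "plan": [
    [[0,0,0],[0.0026,0.0003,0.0001],-1],
    [[0,0,0],[0.0052,0.0007,0.0003],-1]
  ]
}}

```text
t: 18.45
eef_pos: [444.6, -130.8, 244.1]
tcp_rot: [3.141, 0.002, 1.896]
ft_force: [-2.2, -6.1, 1.3]
opening: 0.278
grip_force: 30.0
```

```bash
python3 -c "
from h import *
ct(8.045)"
```

```text
t 18.45 P [ 444.6 -130.8  244.1] rot [3.141e+00 2.000e-03 1.896e+00] press [-72.7  14.3 244.1] c 1.765 r 74.1 Fpress [-4.  -5.1  1.3] open 0.278 grip 30.0
radial 3.0 tang 5.8 Mz [-1.12  0.15 -0.02]
```

Call:
{"name": "move_arm", "arguments": {
  "plan": [
    [[0,0,0],[0.0025,0.0004,0.0001],-1],
    [[0,0,0],[0.0051,0.001,0.0003],-1]
  ]
}}

```text
t: 18.7
eef_pos: [444.0, -125.6, 243.8]
tcp_rot: [3.141, 0.002, 1.896]
ft_force: [-0.4, -6.1, 0.8]
opening: 0.274
grip_force: 30.0
```

```bash
python3 -c "
from h import *
ct(8.115)"
```

```text
t 18.7 P [ 444.  -125.6  243.8] rot [3.141e+00 2.000e-03 1.896e+00] press [-71.6  19.4 243.8] c 1.835 r 74.2 Fpress [-2.3 -5.6  0.8] open 0.274 grip 30.0
radial 0.8 tang 6.0 Mz [-1.08  0.05 -0.02]
```

Call:
{"name": "move_arm", "arguments": {
  "plan": [
    [[0,0,0],[0.0025,0.0007,0.0001],-1],
    [[0,0,0],[0.005,0.0015,0.0003],-1]
  ]
}}

```text
t: 18.95
eef_pos: [443.8, -120.3, 243.5]
tcp_rot: [3.141, 0.002, 1.896]
ft_force: [-0.9, -6.3, 2.0]
opening: 0.28
grip_force: 30.0
```

```bash
python3 -c "
from h import *
ct(8.185)"
```

```text
t 18.95 P [ 443.8 -120.3  243.5] rot [3.141e+00 2.000e-03 1.896e+00] press [-70.2  24.5 243.5] c 1.906 r 74.3 Fpress [-2.9 -5.6  2. ] open 0.28 grip 30.0
radial 0.9 tang 6.3 Mz [-1.03  0.21  0.  ]
```

Call:
{"name": "move_arm", "arguments": {
  "plan": [
    [[0,0,0],[0.0024,0.0009,0.0001],-1],
    [[0,0,0],[0.0049,0.0018,0.0002],-1]
  ]
}}

```text
t: 19.2
eef_pos: [443.9, -115.1, 243.3]
tcp_rot: [3.141, 0.002, 1.896]
ft_force: [-1.5, -6.3, 1.1]
opening: 0.278
grip_force: 30.0
```

```bash
python3 -c "
from h import *
ct(8.255)"
```

```text
t 19.2 P [ 443.9 -115.1  243.3] rot [3.141e+00 2.000e-03 1.896e+00] press [-68.4  29.4 243.3] c 1.977 r 74.5 Fpress [-3.5 -5.5  1.1] open 0.278 grip 30.0
radial 1.1 tang 6.4 Mz [-1.03  0.17 -0.05]
```

Call:
{"name": "move_arm", "arguments": {
  "plan": [
    [[0,0,0],[0.0024,0.0011,0.0001],-1],
    [[0,0,0],[0.0047,0.0022,0.0002],-1]
  ]
}}

```text
t: 19.45
eef_pos: [444.3, -109.8, 243.0]
tcp_rot: [-3.141, 0.002, 1.896]
ft_force: [-2.0, -6.8, 1.5]
opening: 0.278
grip_force: 30.0
```

```bash
python3 -c "
from h import *
ct(8.325)"
```

```text
t 19.45 P [ 444.3 -109.8  243. ] rot [-3.141e+00  2.000e-03  1.896e+00] press [-66.3  34.2 243. ] c 2.047 r 74.6 Fpress [-4.1 -5.8  1.5] open 0.278 grip 30.0
radial 1.0 tang 7.0 Mz [-1.    0.2   0.06]
```

Call:
{"name": "move_arm", "arguments": {
  "plan": [
    [[0,0,0],[0.0023,0.0012,0.0001],-1],
    [[0,0,0],[0.0045,0.0025,0.0003],-1]
  ]
}}

```text
t: 19.7
eef_pos: [445.2, -104.7, 242.7]
tcp_rot: [-3.141, 0.002, 1.896]
ft_force: [-2.9, -5.7, 1.9]
opening: 0.278
grip_force: 30.0
```

```bash
python3 -c "
from h import *
ct(8.3945)"
```

```text
t 19.7 P [ 445.2 -104.7  242.7] rot [-3.141e+00  2.000e-03  1.896e+00] press [-63.8  38.8 242.7] c 2.117 r 74.7 Fpress [-4.6 -4.5  1.9] open 0.278 grip 30.0
radial 1.6 tang 6.2 Mz [-1.02  0.42 -0.01]
```

Call:
{"name": "move_arm", "arguments": {
  "plan": [
    [[0,0,0],[0.0022,0.0014,0.0001],-1],
    [[0,0,0],[0.0044,0.0028,0.0003],-1]
  ]
}}

```text
t: 19.95
eef_pos: [446.4, -99.7, 242.4]
tcp_rot: [-3.141, 0.002, 1.896]
ft_force: [-3.9, -5.5, 2.7]
opening: 0.28
grip_force: 30.0
```

```bash
python3 -c "
from h import *
ct(8.464)"
```

```text
t 19.95 P [446.4 -99.7 242.4] rot [-3.141e+00  2.000e-03  1.896e+00] press [-61.1  43.2 242.4] c 2.186 r 74.8 Fpress [-5.5 -4.   2.7] open 0.28 grip 30.0
radial 2.2 tang 6.4 Mz [-1.07  0.44 -0.03]
```

Call:
{"name": "move_arm", "arguments": {
  "plan": [
    [[0,0,0],[0.0021,0.0015,0.0001],-1],
    [[0,0,0],[0.0042,0.003,0.0002],-1]
  ]
}}

```text
t: 20.2
eef_pos: [447.8, -94.7, 242.2]
tcp_rot: [-3.141, 0.002, 1.896]
ft_force: [-3.5, -7.3, 2.4]
opening: 0.283
grip_force: 30.0
```

```bash
python3 -c "
from h import *
ct(8.534)"
```

```text
t 20.2 P [447.8 -94.7 242.2] rot [-3.141e+00  2.000e-03  1.896e+00] press [-58.1  47.4 242.2] c 2.255 r 74.9 Fpress [-5.7 -5.8  2.4] open 0.283 grip 30.0
radial 0.8 tang 8.1 Mz [-1.2   0.43 -0.02]
```

Call:
{"name": "move_arm", "arguments": {
  "plan": [
    [[0,0,0],[0.001,0.0009,0.0001],-1],
    [[0,0,0],[0.002,0.0017,0.0001],-1]
  ]
}}

```text
t: 20.45
eef_pos: [448.7, -92.4, 242.1]
tcp_rot: [-3.141, 0.002, 1.896]
ft_force: [-3.6, -7.8, 2.1]
opening: 0.277
grip_force: 30.0
```

```bash
python3 -c "
from h import *
ct(8.569)"
```

```text
t 20.45 P [448.7 -92.4 242.1] rot [-3.141e+00  2.000e-03  1.896e+00] press [-56.4  49.3 242.1] c 2.289 r 75.0 Fpress [-5.9 -6.2  2.1] open 0.277 grip 30.0
radial 0.4 tang 8.6 Mz [-1.18  0.48  0.01]
```

Call:
{"name": "move_arm", "arguments": {
  "plan": [
    [[0,0,0],[0.0014,0.0013,0.0001],-1],
    [[0,0,0],[0.0028,0.0026,0.0002],-1]
  ]
}}

```text
t: 20.7
eef_pos: [450.2, -88.8, 241.8]
tcp_rot: [-3.141, 0.002, 1.896]
ft_force: [-4.1, -7.5, 2.7]
opening: 0.276
grip_force: 30.0
```

```bash
python3 -c "
from h import *
ct(8.62)"
```

```text
t 20.7 P [450.2 -88.8 241.8] rot [-3.141e+00  2.000e-03  1.896e+00] press [-54.   52.2 241.8] c 2.34 r 75.1 Fpress [-6.3 -5.8  2.7] open 0.276 grip 30.0
radial 0.6 tang 8.6 Mz [-1.2   0.67  0.02]
```

Call:
{"name": "move_arm", "arguments": {
  "plan": [
    [[0,0,0],[0.0018,0.0018,0.0001],-1],
    [[0,0,0],[0.0036,0.0036,0.0002],-1]
  ]
}}

```text
t: 20.95
eef_pos: [452.4, -84.3, 241.6]
tcp_rot: [-3.14, 0.002, 1.896]
ft_force: [-5.1, -7.3, 2.0]
opening: 0.277
grip_force: 30.0
```

```bash
python3 -c "
from h import *
ct(8.69)"
```

```text
t 20.95 P [452.4 -84.3 241.6] rot [-3.140e+00  2.000e-03  1.896e+00] press [-50.4  55.8 241.6] c 2.407 r 75.2 Fpress [-7.2 -5.3  2. ] open 0.277 grip 30.0
radial 0.9 tang 8.9 Mz [-1.28  0.72  0.01]
```

Call:
{"name": "move_arm", "arguments": {
  "plan": [
    [[0,0,0],[0.0021,0.0025,0.0002],-1],
    [[0,0,0],[0.0041,0.005,0.0003],-1]
  ]
}}

```text
t: 21.2
eef_pos: [455.6, -78.8, 241.3]
tcp_rot: [-3.14, 0.001, 1.896]
ft_force: [-6.5, -8.4, 3.3]
opening: 0.276
grip_force: 30.0
```

```bash
python3 -c "
from h import *
ct(8.777)
c=8.777
for k in range(3): rows(c,3,n=2,r=74.5);c+=np.radians(6)"
```

```text
t 21.2 P [455.6 -78.8 241.3] rot [-3.140e+00  1.000e-03  1.896e+00] press [-45.6  60.  241.3] c 2.491 r 75.3 Fpress [-8.8 -5.8  3.3] open 0.276 grip 30.0
radial 0.7 tang 10.5 Mz [-1.33  1.07 -0.02]
[[0,0,0],[0.0023,0.0032,0.0002],-1], [[0,0,0],[0.0044,0.0065,0.0004],-1],  end c 8.8817
[[0,0,0],[0.0019,0.0034,0.0002],-1], [[0,0,0],[0.0037,0.0069,0.0004],-1],  end c 8.9864
[[0,0,0],[0.0016,0.0036,0.0002],-1], [[0,0,0],[0.0029,0.0072,0.0004],-1],  end c 9.0912
```

Call:
{"name": "move_arm", "arguments": {
  "plan": [
    [[0,0,0],[0.0019,0.0027,0.0002],-1],
    [[0,0,0],[0.0037,0.0054,0.0003],-1]
  ]
}}

```text
t: 21.45
eef_pos: [459.3, -73.5, 241.0]
tcp_rot: [-3.139, 0.001, 1.896]
ft_force: [-7.7, -7.5, 3.3]
opening: 0.276
grip_force: 30.0
```

```bash
python3 -c "
from h import *
ct(8.864)"
```

```text
t 21.45 P [459.3 -73.5 241. ] rot [-3.139e+00  1.000e-03  1.896e+00] press [-40.4  63.7 241. ] c 2.577 r 75.5 Fpress [-9.7 -4.6  3.3] open 0.276 grip 30.0
radial 1.3 tang 10.6 Mz [-1.34  1.27 -0.01]
```

Call:
{"name": "move_arm", "arguments": {
  "plan": [
    [[0,0,0],[0.0019,0.0034,0.0002],-1],
    [[0,0,0],[0.0037,0.0067,0.0003],-1]
  ]
}}

```text
t: 21.7
eef_pos: [464.1, -67.9, 240.6]
tcp_rot: [-3.139, 0.001, 1.896]
ft_force: [-10.5, -8.2, 5.4]
opening: 0.277
grip_force: 30.0
```

```bash
python3 -c "
from h import *
ct(8.969)"
```

```text
t 21.7 P [464.1 -67.9 240.6] rot [-3.139e+00  1.000e-03  1.896e+00] press [-34.   67.5 240.6] c 2.675 r 75.6 Fpress [-12.6  -4.4   5.4] open 0.277 grip 30.0
radial 1.6 tang 13.2 Mz [-1.45  1.57 -0.03]
```

Call:
{"name": "move_arm", "arguments": {
  "plan": [
    [[0,0,0],[0.0008,0.0018,0.0001],-1],
    [[0,0,0],[0.0015,0.0035,0.0002],-1]
  ]
}}

```text
t: 21.95
eef_pos: [466.7, -65.2, 240.4]
tcp_rot: [-3.138, 0.001, 1.896]
ft_force: [-12.0, -7.5, 6.8]
opening: 0.276
grip_force: 30.0
```

```bash
python3 -c "
from h import *
ct(9.02)
c=9.02
for k in range(4): rows(c,-13,r=74.8);c-=np.radians(65)"
```

```text
t 21.95 P [466.7 -65.2 240.4] rot [-3.138e+00  1.000e-03  1.896e+00] press [-30.7  69.2 240.4] c 2.724 r 75.7 Fpress [-13.8  -3.2   6.8] open 0.276 grip 30.0
radial 2.5 tang 13.9 Mz [-1.25  1.78 -0.05]
[[0,0,0],[-0.0084,-0.0147,-0.0009],-1], [[0,0,0],[-0.0199,-0.0272,-0.0018],-1], [[0,0,0],[-0.0339,-0.0367,-0.0027],-1], [[0,0,0],[-0.0496,-0.0429,-0.0036],-1], [[0,0,0],[-0.0664,-0.0453,-0.0045],-1],  end c 7.8855
[[0,0,0],[-0.0169,0.0014,-0.0009],-1], [[0,0,0],[-0.0330,0.0065,-0.0018],-1], [[0,0,0],[-0.0476,0.0152,-0.0027],-1], [[0,0,0],[-0.0598,0.0269,-0.0036],-1], [[0,0,0],[-0.0691,0.0410,-0.0045],-1],  end c 6.7511
[[0,0,0],[-0.0059,0.0159,-0.0009],-1], [[0,0,0],[-0.0080,0.0327,-0.0018],-1], [[0,0,0],[-0.0064,0.0495,-0.0027],-1], [[0,0,0],[-0.0009,0.0656,-0.0036],-1], [[0,0,0],[0.0080,0.0800,-0.0045],-1],  end c 5.6166
[[0,0,0],[0.0119,0.0120,-0.0009],-1], [[0,0,0],[0.0262,0.0211,-0.0018],-1], [[0,0,0],[0.0422,0.0267,-0.0027],-1], [[0,0,0],[0.0590,0.0286,-0.0036],-1], [[0,0,0],[0.0759,0.0266,-0.0045],-1],  end c 4.4821
```

Call:
{"name": "move_arm", "arguments": {
  "plan": [
    [[0,0,0],[-0.0084,-0.0147,-0.0009],-1],
    [[0,0,0],[-0.0199,-0.0272,-0.0018],-1],
    [[0,0,0],[-0.0339,-0.0367,-0.0027],-1],
    [[0,0,0],[-0.0496,-0.0429,-0.0036],-1],
    [[0,0,0],[-0.0664,-0.0453,-0.0045],-1]
  ]
}}

```text
t: 22.58
eef_pos: [447.0, -142.6, 244.6]
tcp_rot: [3.138, -0.0, 1.895]
ft_force: [18.0, 8.6, -16.4]
opening: 0.279
grip_force: 30.0
```

```bash
python3 -c "
from h import *
ct(7.8855)"
```

```text
t 22.57 P [ 447.  -142.6  244.6] rot [ 3.138 -0.     1.895] press [-74.3   2.4 244.6] c 1.603 r 74.3 Fpress [ 19.8   2.3 -16.4] open 0.279 grip 30.0
radial -19.7 tang -2.9 Mz [ 1.43 -3.34  0.05]
```

Call:
{"name": "move_arm", "arguments": {
  "plan": [
    [[0,0,0],[-0.006,0.0013,0.0005],-1],
    [[0,0,0],[-0.0169,0.0027,0],-1],
    [[0,0,0],[-0.033,0.0078,-0.0009],-1],
    [[0,0,0],[-0.0474,0.0163,-0.0018],-1],
    [[0,0,0],[-0.0594,0.0278,-0.0027],-1]
  ]
}}

```text
t: 23.2
eef_pos: [491.5, -189.5, 247.9]
tcp_rot: [3.141, -0.001, 1.896]
ft_force: [1.4, 10.9, 2.5]
opening: 0.275
grip_force: 30.0
```

```bash
python3 -c "
from h import *
ct(6.978)
c=6.978
for k in range(2): rows(c,-13,r=74.5);c-=np.radians(65)"
```

```text
t 23.2 P [ 491.5 -189.5  247.9] rot [ 3.141e+00 -1.000e-03  1.896e+00] press [-47.4 -56.4 247.9] c 0.699 r 73.7 Fpress [4.9 9.8 2.5] open 0.275 grip 30.0
radial -10.7 tang -2.5 Mz [ 1.99 -0.37  0.  ]
[[0,0,0],[-0.0093,0.0141,-0.0009],-1], [[0,0,0],[-0.0151,0.0299,-0.0018],-1], [[0,0,0],[-0.0173,0.0466,-0.0027],-1], [[0,0,0],[-0.0156,0.0634,-0.0036],-1], [[0,0,0],[-0.0102,0.0794,-0.0045],-1],  end c 5.8435
[[0,0,0],[0.0089,0.0144,-0.0009],-1], [[0,0,0],[0.0207,0.0263,-0.0018],-1], [[0,0,0],[0.0350,0.0354,-0.0027],-1], [[0,0,0],[0.0509,0.0409,-0.0036],-1], [[0,0,0],[0.0677,0.0428,-0.0045],-1],  end c 4.7091
```

Call:
{"name": "move_arm", "arguments": {
  "plan": [
    [[0,0,0],[-0.0086,0.0146,-0.0009],-1],
    [[0,0,0],[-0.0144,0.0304,-0.0018],-1],
    [[0,0,0],[-0.0166,0.0469,-0.0027],-1],
    [[0,0,0],[-0.0149,0.0634,-0.0036],-1],
    [[0,0,0],[-0.0095,0.0792,-0.0045],-1]
  ]
}}

```text
t: 23.82
eef_pos: [570.4, -173.7, 252.6]
tcp_rot: [3.141, 0.003, 1.896]
ft_force: [-0.3, -4.1, 3.3]
opening: 0.281
grip_force: 30.0
```

```bash
python3 -c "
from h import *
ct(5.8435)"
```

```text
t 23.82 P [ 570.4 -173.7  252.6] rot [3.141e+00 3.000e-03 1.896e+00] press [ 32.4 -66.9 252.6] c -0.451 r 74.3 Fpress [-1.6 -3.7  3.3] open 0.281 grip 30.0
radial 2.7 tang -3.1 Mz [-0.8  -0.   -0.01]
```

Three more rows up, then stop, release and rise.

Call:
{"name": "move_arm", "arguments": {
  "plan": [
    [[0,0,0],[0.0085,0.0144,-0.0007],-1],
    [[0,0,0],[0.0203,0.0263,-0.0016],-1],
    [[0,0,0],[0.0346,0.0354,-0.0025],-1],
    [[0,0,0],[0.0346,0.0354,-0.0025],-1],
    [[0,0,0],[0.0346,0.0354,-0.0025],-1]
  ]
}}

```text
t: 24.45
eef_pos: [593.1, -128.5, 255.4]
tcp_rot: [3.138, 0.002, 1.897]
ft_force: [6.1, 0.8, 4.0]
opening: 0.279
grip_force: 30.0
```

Call:
{"name": "move_arm", "arguments": {
  "plan": [
    [[0,0,0],[0,0,0],1],
    [[0,0,0],[0,0,0],1],
    [[0,0,0],[0,0,0],1],
    [[0,0,0],[0,0,0],1],
    [[0,0,0],[0,0,0],1]
  ]
}}

```text
t: 25.08
eef_pos: [591.3, -128.8, 254.7]
tcp_rot: [-3.141, 0.0, 1.896]
ft_force: [0.6, -0.8, 0.1]
opening: 0.742
grip_force: 0.0
```

```bash
python3 -c "
from h import *
ct(5.163)"
```

```text
t 25.07 P [ 591.3 -128.8  254.7] rot [-3.141  0.     1.896] press [ 66.7 -31.2 254.7] c -1.133 r 73.6 Fpress [ 0.3 -0.9  0.1] open 0.742 grip 0.0
radial 0.7 tang -0.7 Mz [-0.04 -0.13 -0.01]
```

Call:
{"name": "move_arm", "arguments": {
  "plan": [
    [[0,0,0],[0,0,-0.03],1],
    [[0,0,0],[0,0,-0.08],1],
    [[0,0,0],[0,0,-0.13],1],
    [[0,0,0],[0,0,-0.18],1],
    [[0,0,0],[0,0,-0.18],1]
  ]
}}

```text
t: 25.7
eef_pos: [591.8, -128.9, 438.6]
tcp_rot: [3.136, 0.004, 1.896]
ft_force: [0.1, 0.3, -0.0]
opening: 1.0
grip_force: 0.0
```

Call:
{"name": "move_arm", "arguments": {
  "plan": [
    [[0,0,0],[0,-0.06,0],1],
    [[0,0,0],[0,-0.12,0],1],
    [[0,0,0],[0,-0.17,0],1],
    [[0,0,0],[0,-0.2,0],1],
    [[0,0,0],[0,-0.2,0],1]
  ]
}}

```text
t: 26.32
eef_pos: [400.3, -193.0, 434.5]
tcp_rot: [-3.142, 0.0, 1.894]
ft_force: [0.3, 0.5, -0.0]
opening: 1.003
grip_force: 0.0
```

```bash
python3 - <<'E'
from h import *
from cell import eyes
st()
p=eyes.read_camera("side");im=p["img"][200:400,170:400,::-1]
cv2.imwrite("pics/s9.png",cv2.resize(im,None,fx=3,fy=3,interpolation=cv2.INTER_CUBIC))
print([(k,proj(p,pts([518.1+1,-120.8,.329,110,5.163,100])).round(0).tolist()) for k in [0]])
E
```

```text
t 26.32 P [ 400.3 -193.   434.5] rot [-3.142  0.     1.894] press [-134.8  -30.3  434.5] c 1.35 r 138.1 Fpress [ 0.4  0.4 -0. ] open 1.003 grip 0.0
[(0, [[243.0, 263.0], [270.0, 302.0], [306.0, 259.0], [227.0, 299.0], [304.0, 245.0], [267.0, 265.0]])]
```

View pics/s9.png

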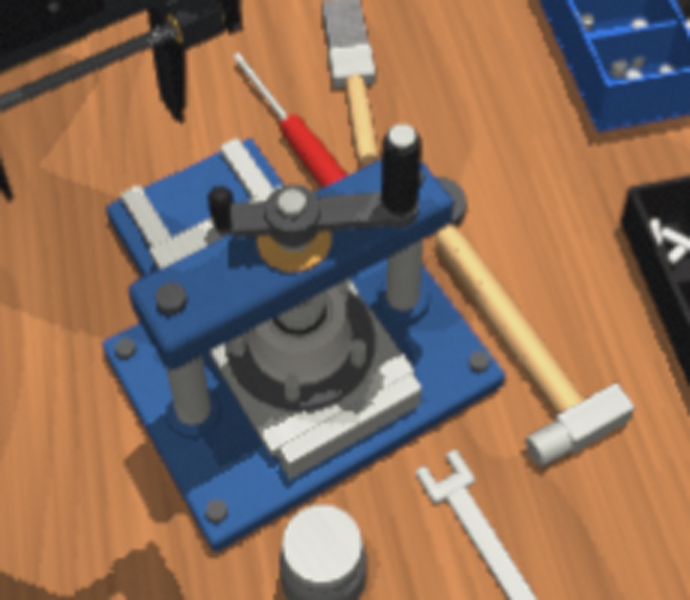

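The carriage is against its stop: its front edge meets the stop at about (345,420) in the crop. The crank stands wound back with the sleeve at (400,170), matching the prediction, and the other things are undisturbed. Handing in.

```bash
python3 -c "
from cell import env
print(env.job_done())"
```

```text
the job is handed in; nothing more can be done
None
```

The job is handed in, result not reported: carriage pushed to its stop, bearing pressed until the force rose steadily to about 14 N at the sleeve, screw wound back about 220°, crank released, and the other things looked untouched in the last side view.

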